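Rack the sample vials and open the solvent can

TASK

Get ready to sample the waste solvent: the white-topped blank vial already stands in well 1 of the rack, so lower the blue-topped vial into well 2 and then the yellow-topped vial into well 3, each standing fully home; do not drop or tip the vials. Only after that, unscrew the black cap of the bare-metal can with the yellow band: nobody knows whether its thread is left- or right-handed, so try it both ways until it comes loose. Lift the cap off and finish while still holding it in the gripper, well clear above the can's mouth so that drips fall back in; leave the blank vial and the other things on the table as they are.

Things in the scene. Friction and masses are not known exactly. Their poses are not given: they have to be found in the camera images.
- blue_vial_mid (a point): Loose empty glass vial with a paper band and blue screw top, about 45 g, upright on the table; 27.5 mm diameter, 95 mm high (glass to 71 mm, 26 mm wide top from 75 to 95 mm). This point is its centre, 47.5 mm above its foot; z along the vial. Grip it about 65 mm above the foot, so that the fingertips stay above the rack.
- yellow_vial_mid (a point): The same vial with a yellow top, standing upright on the table, 80 to 170 mm from the blue one in x (at most 120 mm in y). Point at its centre, as for the blue one.
- blank_vial_mid (a point): The same vial with a white top (the blank), already standing in well 1 of the rack; to be left there. Point at its centre, as for the others.
- rack: White plastic vial rack, fixed, 66 (x) x 190 (y) x 40 mm high; origin at the centre of its underside on the table. Four wells in a row along its y, 46 mm apart, 31.5 mm in diameter, chamfered, 28 mm deep (floor 12 mm above the table). On the -x side of each well 1 to 4 black dots give its number; well 1 is at the +y end.
- well_1 (a point): Centre of the mouth of well 1 (one dot), on the rack's top face 40 mm above the table; z up, axes as the rack's. The blank stands here.
- well_2 (a point): Centre of the mouth of well 2 (two dots), likewise. For the blue vial; when fully home its centre is 59.5 mm above the table.
- well_3 (a point): Centre of the mouth of well 3 (three dots), likewise. For the yellow vial; when fully home its centre is 59.5 mm above the table.
- can: Bare-metal 2.5 litre solvent can with a yellow band, full, it does not move: 168 (x) x 108 (y) x 150 mm high to its flat top; origin at the centre of its underside on the table. The 30 mm high neck stands on the top 45 mm from the centre towards -x; a wire handle lies folded flat (6 mm high) on the top, 18 to 65 mm from the centre towards +x.
- can_mouth (a point): Centre of the rim of the can's neck, 180 mm above the table, z up. The neck has a coarse thread of unknown hand, little drag: the wrong way the cap turns 4 to 10 degrees to a hard stop (fingers then slip round it); the right way it is free to lift after 60 to 70 degrees and meets a stop at about 90, still free to lift. Aim for 75 from the start.
- cap_mid (a point): Black ribbed plastic screw cap on the can's neck, loose once unscrewed, 35 g: 52 mm diameter, 23 mm high, its lower edge 11 mm above the can's flat top. This point is its centre, half-way up, 172.5 mm above the table while the cap is on; z up. Lifting it 19 mm clears the neck. Its thread is described under the can's mouth.
- old_can: Blue can of the same shape and size with a white band and a red cap, about 180 mm to the can's +y side; does not move and is to be left shut. Origin at the centre of its underside.
- spray_can: Black and orange spray can, 65 mm diameter, 185 mm high, standing beyond the rack; loose, to be left alone. Origin at the centre of its underside.
- tape: Roll of brown tape lying flat, 104 mm diameter, 48 mm high; loose, to be left alone. Origin at the centre of its underside.
- screwdriver: Screwdriver lying on the table beyond the vials; loose, to be left alone. Origin at its middle, on its underside.

How it is judged:
On the way, in this order (a step that is already met when the one before it is completed fails the run):
1. the blue-topped vial stands fully home in well 2, let go (horizontal distance between blue_vial_mid and well_2 below 0.006 m and height (world z) of blue_vial_mid below 0.063 m and angle between blue_vial_mid's own z axis and vertical below 0.15 rad and contact force between the fingers and blue_vial below 0.1 N), for 0.2 s.
2. the yellow-topped vial stands fully home in well 3, let go (horizontal distance between yellow_vial_mid and well_3 below 0.006 m and height (world z) of yellow_vial_mid below 0.063 m and angle between yellow_vial_mid's own z axis and vertical below 0.15 rad and contact force between the fingers and yellow_vial below 0.1 N), for 0.2 s.
3. the cap is unscrewed and lifted off the neck (height (world z) of cap_mid above 0.195 m), for 0.1 s.
At the end, for the whole second after the job is handed in: Blue vial in well 2, yellow in 3, upright (0.15 rad), within 6 mm of the well axis, on its floor (centre under 63 mm); blank in well 1; cap held in the fingers (over 1 N), centre above 0.203 m (30 mm higher than screwed on), within 40 mm of the mouth axis, not touching the can (horizontal distance between blue_vial_mid and well_2 below 0.006 m and height (world z) of each of blue_vial_mid, yellow_vial_mid, blank_vial_mid below 0.063 m and angle between each of blue_vial_mid, yellow_vial_mid's own z axis and vertical below 0.15 rad and horizontal distance between yellow_vial_mid and well_3 below 0.006 m and horizontal distance between blank_vial_mid and well_1 below 0.006 m and height (world z) of cap_mid above 0.203 m and horizontal distance between cap_mid and can_mouth below 0.04 m and contact force between the fingers and cap above 1 N and contact force between cap and can below 0.2 N); the arm keeps its last pose, push and grip.
It fails at once if a vial tipped by more than 0.7 rad (angle between any of blue_vial_mid, yellow_vial_mid's own z axis and vertical above 0.7 rad).
It fails at once if a vial dropped (falling free of the fingers at over 0.5 m/s) ((contact force between the fingers and blue_vial below 0.02 N and linear speed of blue_vial above 0.5 m/s) or (contact force between the fingers and yellow_vial below 0.02 N and linear speed of yellow_vial above 0.5 m/s)).
It fails at once if the blank vial disturbed by more than 10 mm (distance of blank_vial_mid from where it was at the start of the episode above 0.01 m).
It fails at once if the spray can, tape or screwdriver moved by more than 30 mm (distance of any of spray_can, tape, screwdriver from where it was at the start of the episode above 0.03 m).
It also fails if it takes over 67 s, if anything falls off the work surface, if the arm or the gripper's body presses on something with over 40 N, if the wrist force passes 120 N, or if a joint passes its speed limit or range.

ROBOT

A 6-joint arm with a two-finger parallel gripper is mounted at the origin on the work surface. World frame = base frame: x ahead of the robot, y to its left, z up, the work surface at z = 0. Lengths are in m, angles in rad, forces in N, time in s.
With the tool pointing down it reaches from about 0.35 to 0.875 m from the base axis. Payload 4.2 kg.
Tool frame: the origin (TCP) lies midway between the tips of the shut fingers; the grasp point (between the pads) lies 19 mm behind it; z points along the fingers, y is the line along which they close (so a half turn about z gives the same grasp; the last joint's range is limited). The gripper opens to 87 mm and grips with 3 to 60 N. Pads are 19 mm wide; open, the fingers measure 117 mm over their backs; the gripper's body (75 mm by 190 mm) begins 51 mm behind the grasp point.
Start: joints at [-1.052, 0.385, 0.008, 0, -1.194, -0.259], TCP at [0.161, -0.604, 0.223] pointing down, gripper open.
Joint ranges: [-3.14, 3.14], [-1.21, 2.06], [-1.07, 1.41], [-3.16, 2.05], [-2.99, -0.16], [-3.1, 3.1]. Speed limits (rad/s): [2.79, 2.79, 3.14, 3.14, 3.14, 3.14].

INTERFACE

Orientations are given as a 3x3 rotation matrix whose columns are the frame's x, y, z axes.
In Python, from station import robot gives the robot as it stands.
- The arm moves only by the tool apply_moves, never from a script. Its argument "plan" is a list of rows, each an object with "angular": the turn, a rotation vector about the tool's x, y, z in rad, a list of three; "translation": the shift along the tool's x, y, z in m, a list of three; "gripper": the opening, from 0 (shut) to 1 (fully open). In form: [{"angular": [ax, ay, az], "translation": [x, y, z], "gripper": gripper}, ...]. A call has 1 to 12 rows; each row shifts and turns the commanded pose from where the row before left it, along the tool's axes as they then stand; what a row does not reach is not made up. A row lasts 1/8 s, in which the tool goes at most 62.5 mm and 10.7 degrees, less where a joint would pass 70% of its speed; a pose out of reach is approached as far as the arm can. A call is refused whole if a number of a shift passes 0.0625 or a number of a turn 0.188, either way. A call with a gripper value outside its range is refused whole. The fingers move at their own pace and stop on an object; "squeeze" is the grip in N (left out, the last holds). Time passes only in rows, so rows that do not move let the fingers close. It gives the time, the measured TCP pose, the force, the opening and the grip force at its end, in the units of the state.
- robot.get_obs(): the state, without advancing time (a new reading comes with each control period).
- robot.grab_frame(name): name is "scene" or "top" or "wrist"; returns the picture (400x640x3 uint8, red, green, blue); there is no depth.
- robot.camera_model(name): a dict with "intrinsics" (3x3 intrinsics, pixels), "position" and "orientation" of the camera in the world; the wrist camera has in their place "T_tool_cam" (4x4, takes a point from camera to tool coordinates, whose origin is the TCP and whose axes are the flange's). Camera axes: x right, y down, z forward; pixel columns grow to the right and rows downward; lengths in m; the calibration is good to about 2 mm. A picture is of the moment at which its call begins: read the wrist's pose just before it. camera_model takes no time and is no camera call.
- robot.hand_in(): hands the job in; it is judged then, once.
The state is a dict: "time": time; "joint_pos": joint angles; "qd": joint speeds; "tau": joint torques, N m; "tcp_pos": TCP position; "orientation": TCP orientation; "ft_force": force on the tool from outside, world axes, zero at the start; "torque": the same for the moment, N m; "opening": opening from 0.0 (shut) to 1.0 (fully open); "finger_force": force on a finger pad.
Only numpy, scipy, OpenCV 4.12 (cv2) and the standard library are available. Lean on these libraries where they do the work, as an engineer would, in place of code of your own. Each camera call takes 0.05 s, during which the arm holds its last target. There are 200 camera calls.

## Working session

There is one attempt and no reset: what is moved stays moved. The work goes in short steps, Python scripts to look and compute and a tool call to move; the robot and the scene stay as the last step left them, time stands still between calls to the robot, and variables do not carry over. Pictures are saved under pics/ and viewed, at most 10 in all, crops included, and the job is handed in when it is done.

Besides the shell and the picture viewer there is one more tool, called after "Emit:" as name(argument=value, ...) on one line, values as JSON. apply_moves: Moves the arm, as the interface text tells. Its arguments: {"type":"object","properties":{"plan":{"type":"array"},"squeeze":{"type":"number"}},"required":["plan"]}

```bash
ls; mkdir -p pics
python3 - <<'E'
from station import robot
import cv2,numpy as np
o=robot.get_obs();print({k:np.round(v,3).tolist() for k,v in o.items()})
for n in("scene","top"):
    cv2.imwrite(f"pics/{n}0.png",robot.grab_frame(n)[:,:,::-1])
    m=robot.camera_model(n);print(n,{k:np.round(v,4).tolist() for k,v in m.items()})
print(robot.camera_model("wrist"))
E
```

```text
pics
{'time': 0.0, 'joint_pos': [-1.052, 0.386, 0.007, -0.001, -1.194, -0.259], 'qd': [-0.002, -0.001, -0.002, -0.0, 0.001, 0.001], 'tau': [-0.0, -39.067, 18.74, 4.22, 0.011, -0.0], 'tcp_pos': [0.16, -0.603, 0.221], 'orientation': [[-0.966, -0.257, -0.001], [-0.257, 0.966, 0.002], [0.0, 0.002, -1.0]], 'ft_force': [-0.077, 0.526, 0.309], 'torque': [-0.028, 0.053, -0.004], 'finger_force': 0.0, 'opening': 1.001}
scene {'intrinsics': [[449.9709, 0.0, 317.0711], [0.0, 449.9709, 197.3828], [0.0, 0.0, 1.0]], 'position': [1.4239, -0.233, 0.9155], 'orientation': [[0.3538, 0.6251, -0.6958], [0.9353, -0.2303, 0.2687], [0.0078, -0.7458, -0.6661]]}
top {'intrinsics': [[410.7014, 0.0, 316.6638], [0.0, 410.7014, 200.3873], [0.0, 0.0, 1.0]], 'position': [0.5174, 0.0851, 1.1833], 'orientation': [[-0.0157, -0.9965, 0.0824], [-0.9996, 0.0136, -0.0259], [0.0247, -0.0827, -0.9963]]}
{'intrinsics': array([[277.02235035,   0.        , 323.91872309],
       [  0.        , 277.02235035, 198.89071172],
       [  0.        ,   0.        ,   1.        ]]), 'T_tool_cam': array([[ 6.43843922e-04, -9.53161730e-01, -3.02460415e-01,
         8.35077554e-02],
       [ 9.99998249e-01,  8.23130057e-05,  1.86928656e-03,
        -3.21744841e-05],
       [-1.75683598e-03, -3.02461089e-01,  9.53160114e-01,
        -1.62166821e-01],
       [ 0.00000000e+00,  0.00000000e+00,  0.00000000e+00,
         1.00000000e+00]])}
```

View pics/top0.png

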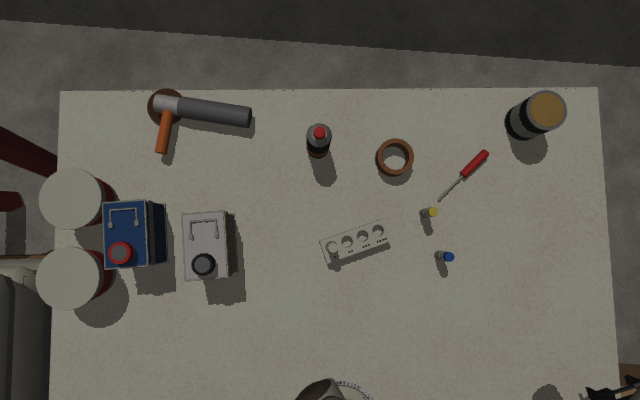

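View pics/scene0.png

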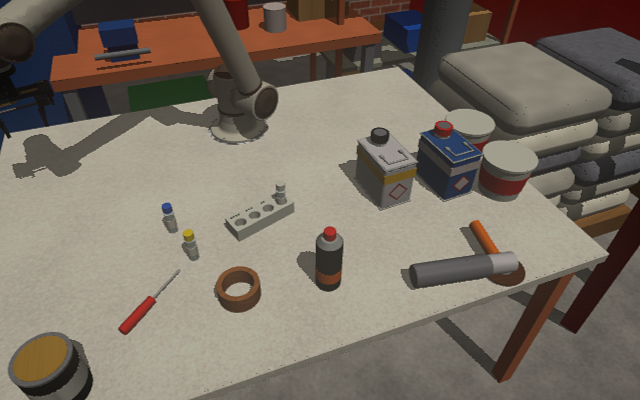

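The top view shows the blue top at (448,257), the yellow top at (432,212), well 1 with the blank at (333,247), wells 2 to 4 at (347,242), (362,237) and (377,231), and the black cap at (204,264). The scene view shows all of them too.

```bash
cat > h.py <<'E'
from station import robot
import cv2,numpy as np
def ray(n,uv,cm=None,obs=None):
    m=robot.camera_model(n)
    if n=="wrist":
        T=np.eye(4);T[:3,:3]=obs["orientation"];T[:3,3]=obs["tcp_pos"];T=T@m["T_tool_cam"];R,p=T[:3,:3],T[:3,3]
    else: R,p=np.array(m["orientation"]),np.array(m["position"])
    d=R@np.linalg.solve(m["intrinsics"],[uv[0],uv[1],1.]);return p,d
def onz(n,uv,z,obs=None):
    p,d=ray(n,uv,obs=obs);return p+d*(z-p[2])/d[2]
def tri(a,b):
    (p,d),(q,e)=a,b
    s=np.linalg.lstsq(np.c_[d,-e],q-p,rcond=None)[0];x,y=p+s[0]*d,q+s[1]*e
    return (x+y)/2,np.linalg.norm(x-y)
def blob(im,lo,hi,box,mn=8):
    x0,y0,x1,y1=box
    m=cv2.inRange(cv2.cvtColor(im[y0:y1,x0:x1],cv2.COLOR_BGR2HSV),lo,hi)
    n,l,s,c=cv2.connectedComponentsWithStats(m)
    return [(np.round(c[i]+[x0,y0],2).tolist(),s[i].tolist()) for i in range(1,n) if s[i,4]>=mn]
E
python3 - <<'E'
from h import *
t=cv2.imread("pics/top0.png");s=cv2.imread("pics/scene0.png")
B=((100,120,60),(130,255,255));Y=((20,120,80),(35,255,255));K=((0,0,0),(180,255,75))
r={}
for n,im,bb,yb in(("top",t,(425,240,470,275),(415,200,450,230)),("scene",s,(150,195,190,240),(170,222,210,265))):
    r[n]=(blob(im,*B,bb),blob(im,*Y,yb));print(n,r[n])
print("cap",blob(t,*K,(185,245,225,282)),blob(s,*K,(360,120,400,150)))
print("wells",blob(t,(0,0,0),(180,255,95),(325,222,390,262),3),)
g=lambda n,i:max(r[n][i],key=lambda a:a[1][4])[0]
for i in(0,1):print(tri(ray("top",g("top",i)),ray("scene",g("scene",i))),onz("top",g("top",i),.09))
a=cv2.resize(t[215:270,310:400],None,fx=6,fy=6,interpolation=cv2.INTER_CUBIC);b=cv2.resize(s[175:240,220:300],None,fx=4,fy=4,interpolation=cv2.INTER_CUBIC)
c=cv2.resize(t[240:290,170:250],None,fx=4,fy=4,interpolation=cv2.INTER_CUBIC)
o=np.zeros((595,660,3),np.uint8);o[:330,:540]=a;o[332:592,:320]=b;o[332:532,330:650]=c
cv2.imwrite("pics/crop1.png",o)
E
```

```text
top ([([448.81, 256.29], [20, 12, 9, 9, 69])], [([432.64, 211.17], [13, 7, 10, 9, 70])])
scene ([([165.91, 205.53], [12, 8, 9, 6, 43])], [([188.04, 234.74], [13, 7, 11, 13, 104])])
cap [([205.78, 267.68], [6, 8, 34, 29, 618])] [([378.7, 137.32], [10, 8, 19, 18, 198]), ([361.28, 147.22], [0, 24, 5, 6, 18])]
wells [([377.69, 228.4], [47, 3, 12, 10, 67]), ([362.19, 233.96], [32, 8, 11, 11, 69]), ([346.51, 239.59], [16, 14, 12, 11, 68]), ([383.75, 239.0], [57, 16, 5, 3, 8]), ([356.68, 253.03], [1, 19, 64, 21, 461]), ([378.57, 240.86], [52, 18, 4, 3, 7]), ([364.25, 246.0], [37, 23, 5, 3, 8]), ([368.5, 244.5], [43, 22, 2, 2, 4]), ([348.5, 251.5], [23, 29, 2, 2, 4]), ([351.5, 250.5], [26, 28, 2, 2, 4]), ([325.25, 259.5], [0, 36, 2, 4, 4])]
(array([ 0.45361893, -0.29275349,  0.09136177]), np.float64(0.0004278599007914927)) [ 0.45359148 -0.29300383  0.09      ]
(array([ 0.5750055 , -0.2550938 ,  0.08429582]), np.float64(0.002021652995304327)) [ 0.57447266 -0.25434838  0.09      ]
```

View pics/crop1.png

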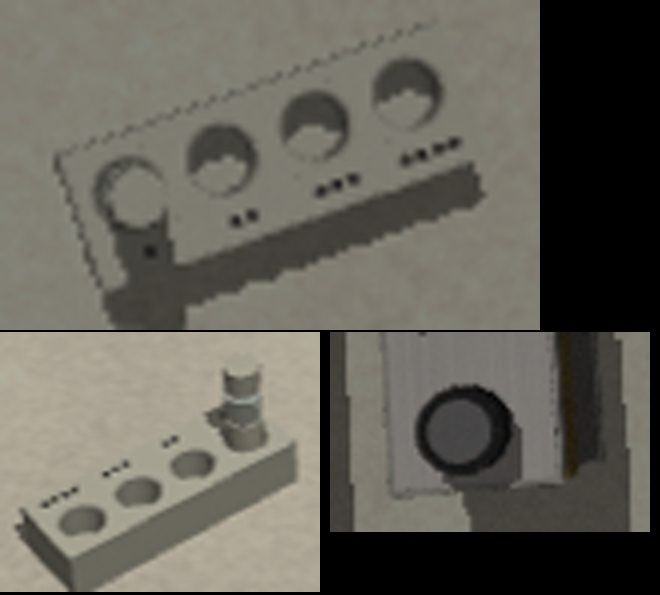

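The crop shows wells 2, 3 and 4 at top-view pixels (346.6,241.3), (362.0,235.4) and (377.4,230.3), and the two dots confirm the numbering. The cap ring is at about (202.9,264.1).

Run:
```python
from h import *
W=[onz("top",p,.04) for p in((346.6,241.3),(362.0,235.4),(377.4,230.3))]
print(np.round(W,4),[np.linalg.norm(W[i]-W[i+1]) for i in(0,1)])
d=(W[0]-W[2])/2;print("well1",W[0]+d,"yaw of rack y",np.degrees(np.arctan2(d[1],d[0])))
S=[onz("scene",(220+(x-.5*0+.5)/4-.5,175+(y-332+.5)/4-.5),.04) for x,y in((193,465),(138,492),(83,521))];print(np.round(S,4))
print("cap",onz("top",(202.9,264.1),.184),tri(ray("top",(202.9,264.1)),ray("scene",(379,135))))
for p in((318.5,131),):print("spray",onz("top",p,.185))
for p in((395,157),):print("tape",onz("top",p,.048))
print("can corners",[np.round(onz("top",p,.15),3) for p in((186,280),(229,277),(227,211),(183,213))])
o=robot.get_obs();R=np.array(o["orientation"])
for x in([.4535,-.2928],[.5745,-.2545]):
    e=np.array(x)-np.array(o["tcp_pos"])[:2];print("tool shift",R.T@[*e,0])
```

```text
[[ 0.4968 -0.026   0.04  ]
 [ 0.5124 -0.0693  0.04  ]
 [ 0.5259 -0.1127  0.04  ]] [np.float64(0.04602494322134713), np.float64(0.045452738220553165)]
well1 [0.48224354 0.01736616 0.04      ] yaw of rack y 108.57020723506344
[[ 0.5029 -0.0269  0.04  ]
 [ 0.5163 -0.0706  0.04  ]
 [ 0.5311 -0.1133  0.04  ]]
cap [0.45061749 0.33403876 0.184     ] (array([0.44958982, 0.33740777, 0.16970663]), np.float64(0.0004012034303601549))
spray [0.7721519  0.05188348 0.185     ]
tape [ 0.73067708 -0.16673695  0.048     ]
can corners [array([0.41 , 0.384, 0.15 ]), array([0.416, 0.278, 0.15 ]), array([0.579, 0.283, 0.15 ]), array([0.576, 0.393, 0.15 ])]
tool shift [-0.3630478   0.22503292  0.0004007 ]
tool shift [-4.89824818e-01  2.30989137e-01  3.97893826e-04]
```

Emit:
apply_moves(plan=[{"angular":[0,0,0],"translation":[-0.0454,0.0281,0],"gripper":1},{"angular":[0,0,0],"translation":[-0.0454,0.0281,0],"gripper":1},{"angular":[0,0,0],"translation":[-0.0454,0.0281,0],"gripper":1},{"angular":[0,0,0],"translation":[-0.0454,0.0281,0],"gripper":1},{"angular":[0,0,0],"translation":[-0.0454,0.0281,0],"gripper":1},{"angular":[0,0,0],"translation":[-0.0454,0.0281,0],"gripper":1},{"angular":[0,0,0],"translation":[-0.0454,0.0281,0],"gripper":1},{"angular":[0,0,0],"translation":[-0.0454,0.0281,0],"gripper":1},{"angular":[0,0,-0.18],"translation":[0,0,0],"gripper":1},{"angular":[0,0,-0.18],"translation":[0,0,0],"gripper":1},{"angular":[0,0,-0.18],"translation":[0,0,0],"gripper":1},{"angular":[0,0,-0.18],"translation":[0,0,0],"gripper":1}])

```text
time: 1.6
tcp_pos: [0.4536, -0.2932, 0.222]
orientation: [[-0.552, -0.834, -0.001], [-0.834, 0.552, 0.001], [0.0, 0.001, -1.0]]
ft_force: [1.3, -0.2, 0.1]
opening: 0.999
finger_force: 0.0
```

Emit:
apply_moves(plan=[{"angular":[0,0,-0.18],"translation":[0,0,0],"gripper":1},{"angular":[0,0,-0.18],"translation":[0,0,0],"gripper":1},{"angular":[0,0,-0.18],"translation":[0,0,0],"gripper":1},{"angular":[0,0,-0.18],"translation":[0,0,0],"gripper":1},{"angular":[0,0,-0.18],"translation":[0,0,0],"gripper":1},{"angular":[0,0,0],"translation":[0,0,0],"gripper":1},{"angular":[0,0,0],"translation":[0,0,0],"gripper":1},{"angular":[0,0,0],"translation":[0,0,0],"gripper":1}])

```text
time: 2.6
tcp_pos: [0.4538, -0.2934, 0.2225]
orientation: [[0.303, -0.953, -0.0], [-0.953, -0.303, 0.0], [-0.0, 0.0, -1.0]]
ft_force: [0.3, 0.8, 0.5]
opening: 1.006
finger_force: 0.0
```

```bash
cat >> h.py <<'E'
def st():
    o=robot.get_obs();R=np.array(o["orientation"]);p=np.array(o["tcp_pos"])
    print("t",round(o["time"],2),"tcp",p.round(4),"yawy",np.degrees(np.arctan2(R[1,1],R[0,1])).round(2),"tilt",np.degrees(R[:2,2]).round(2),"q",np.round(o["joint_pos"],2),"F",np.round(o["ft_force"],1),"op",round(float(o["opening"]),3),"ff",round(float(o["finger_force"]),2))
    return o,R,p
E
python3 - <<'E'
from h import *
o,R,p=st();im=robot.grab_frame("wrist")[:,:,::-1].copy();cv2.imwrite("pics/w1.png",im)
for nm,c in(("b",((100,120,40),(130,255,255))),("y",((20,120,60),(35,255,255)))):
    for a in blob(im,*c,(0,0,640,400),60): print(nm,a,onz("wrist",a[0],.092,o))
E
```

```text
t 2.6 tcp [ 0.4538 -0.2934  0.2225] yawy -162.38 tilt [-0.01  0.  ] q [-0.27  0.24 -0.2  -0.   -1.13  0.58] F [0.3 0.8 0.5] op 1.006 ff 0.0
b ([323.47, 190.4], [313, 178, 22, 25, 429]) [ 0.45429172 -0.29329907  0.092     ]
y ([208.9, 191.57], [196, 180, 28, 24, 463]) [ 0.57393062 -0.25375928  0.092     ]
y ([475.36, 270.84], [468, 262, 14, 19, 87]) [ 0.2490167  -0.25281322  0.092     ]
y ([167.2, 296.72], [164, 282, 10, 27, 85]) [ 0.5985198  -0.10241649  0.092     ]
```

View pics/w1.png

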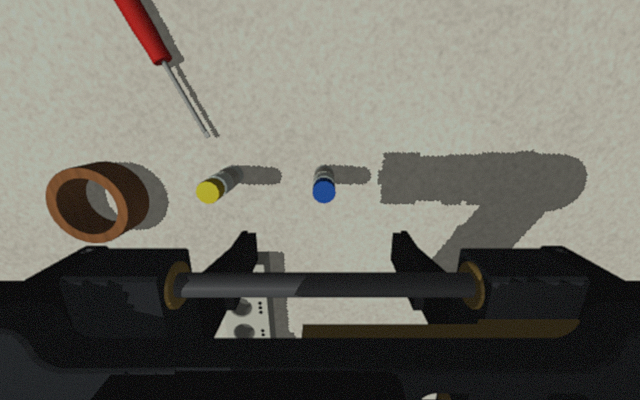

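The wrist view shows the blue top at (323,190), centred between the fingers, and the yellow top at (209,192). Both agree with the top view to within 1 mm, so I can descend and grip.

Emit:
apply_moves(plan=[{"angular":[0,0,0],"translation":[0,0,0.045],"gripper":1},{"angular":[0,0,0],"translation":[0,0,0.045],"gripper":1},{"angular":[0,0,0],"translation":[0,0,0.045],"gripper":1},{"angular":[0,0,0],"translation":[0,0,0.03],"gripper":1},{"angular":[0,0,0],"translation":[0,0,0.0115],"gripper":1},{"angular":[0,0,0],"translation":[0,0,0],"gripper":0.5},{"angular":[0,0,0],"translation":[0,0,0],"gripper":0.2},{"angular":[0,0,0],"translation":[0,0,0],"gripper":0.2},{"angular":[0,0,0],"translation":[0,0,0],"gripper":0.2},{"angular":[0,0,0],"translation":[0,0,0],"gripper":0.2},{"angular":[0,0,0],"translation":[0,0,0],"gripper":0.2}], squeeze=15)

```text
time: 4.03
tcp_pos: [0.4539, -0.2934, 0.0462]
orientation: [[0.304, -0.953, 0.0], [-0.953, -0.304, -0.0], [0.0, -0.0, -1.0]]
ft_force: [0.5, -0.2, -0.4]
opening: 0.405
finger_force: 0.0
```

Emit:
apply_moves(plan=[{"angular":[0,0,0],"translation":[0,0,0],"gripper":0.2},{"angular":[0,0,0],"translation":[0,0,0],"gripper":0.2},{"angular":[0,0,0],"translation":[0,0,0],"gripper":0.2},{"angular":[0,0,0],"translation":[0,0,-0.02],"gripper":0.2},{"angular":[0,0,0],"translation":[0,0,-0.04],"gripper":0.2},{"angular":[0,0,0],"translation":[0,0,-0.03],"gripper":0.2},{"angular":[0,0,0],"translation":[0,0,0],"gripper":0.2}])

```text
time: 4.9
tcp_pos: [0.4554, -0.294, 0.1386]
orientation: [[0.304, -0.953, 0.006], [-0.953, -0.304, -0.002], [0.003, -0.005, -1.0]]
ft_force: [1.0, -0.8, -0.0]
opening: 0.309
finger_force: 15.0
```

Run:
```python
from h import *
o,R,p=st()
print("to well2",R.T@(np.array([.4990,-.0265,p[2]])-p))
```

```text
t 4.9 tcp [ 0.4554 -0.294   0.1386] yawy -162.28 tilt [ 0.32 -0.11] q [-0.27  0.32 -0.32  0.   -0.93  0.58] F [ 1.  -0.8 -0. ] op 0.309 ff 14.99
to well2 [-0.24152262 -0.12296589 -0.00027104]
```

Emit:
apply_moves(plan=[{"angular":[0,0,0],"translation":[-0.03,-0.015,0],"gripper":0.2},{"angular":[0,0,0],"translation":[-0.042,-0.021,0],"gripper":0.2},{"angular":[0,0,0],"translation":[-0.042,-0.021,0],"gripper":0.2},{"angular":[0,0,0],"translation":[-0.042,-0.021,0],"gripper":0.2},{"angular":[0,0,0],"translation":[-0.042,-0.021,0],"gripper":0.2},{"angular":[0,0,0],"translation":[-0.03,-0.017,0],"gripper":0.2},{"angular":[0,0,0],"translation":[-0.0135,-0.007,0],"gripper":0.2},{"angular":[0,0,0],"translation":[0,0,0],"gripper":0.2},{"angular":[0,0,0],"translation":[0,0,0],"gripper":0.2},{"angular":[0,0,0],"translation":[0,0,0],"gripper":0.2}])

```text
time: 6.15
tcp_pos: [0.4972, -0.027, 0.1359]
orientation: [[0.303, -0.953, -0.0], [-0.953, -0.303, -0.0], [-0.0, 0.0, -1.0]]
ft_force: [-0.4, -0.0, 0.7]
opening: 0.313
finger_force: 15.0
```

Run:
```python
from h import *
o,R,p=st();im=robot.grab_frame("wrist")[:,:,::-1].copy();cv2.imwrite("pics/w2.png",im)
```

```text
t 6.15 tcp [ 0.4972 -0.027   0.1359] yawy -162.39 tilt [-0.02 -0.  ] q [ 0.27  0.26 -0.42 -0.   -0.89  0.03] F [-0.4 -0.   0.7] op 0.313 ff 14.99
```

View pics/w2.png

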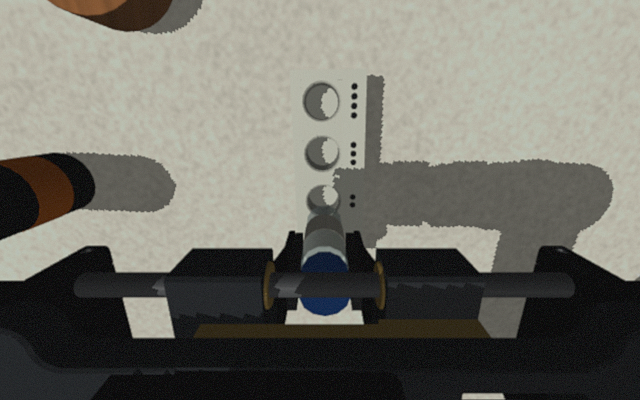

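Wells 4, 3 and 2 are visible at about (321,101), (322,153) and (322,198), with the held blue vial just short of well 2. I'll fit the circles and dots.

Run:
```python
from h import *
o=robot.get_obs();im=cv2.imread("pics/w2.png");R=np.array(o["orientation"]);p=np.array(o["tcp_pos"])
g=cv2.cvtColor(cv2.resize(im[70:185,290:350],None,fx=4,fy=4,interpolation=cv2.INTER_CUBIC),cv2.COLOR_BGR2GRAY)
c=cv2.HoughCircles(g,cv2.HOUGH_GRADIENT,1,120,param1=80,param2=20,minRadius=60,maxRadius=85)
for x,y,r in c[0]:
    uv=((x+.5)/4-.5+290,(y+.5)/4-.5+70);w=onz("wrist",uv,.04,o);print("well",np.round(uv,1),r/4,w.round(4),"tool",(R.T@(w-p)).round(4))
for a in blob(im,(0,0,0),(180,255,70),(344,80,362,212),3):
    w=onz("wrist",a[0],.04,o);print("dot",a[0],w.round(4),"tool",(R.T@(w-p)).round(4))
```

```text
well [320.5 101.2] 18.7 [ 0.5279 -0.113   0.04  ] tool [ 0.0913 -0.0031  0.096 ]
well [321.2 152.8] 17.275 [ 0.5137 -0.0702  0.04  ] tool [ 0.0462 -0.0025  0.096 ]
dot [354.09, 85.91] [ 0.5039 -0.1338  0.04  ] tool [0.1038 0.026  0.096 ]
dot [354.09, 95.91] [ 0.5012 -0.1261  0.04  ] tool [0.0957 0.0263 0.096 ]
dot [353.73, 105.5] [ 0.4989 -0.1185  0.04  ] tool [0.0878 0.0262 0.096 ]
dot [353.55, 114.9] [ 0.4963 -0.111   0.04  ] tool [0.0798 0.0264 0.096 ]
dot [353.11, 144.56] [ 0.488  -0.0862  0.04  ] tool [0.0537 0.0268 0.096 ]
dot [353.0, 153.21] [ 0.4855 -0.0787  0.04  ] tool [0.0458 0.027  0.096 ]
dot [352.72, 161.89] [ 0.483 -0.071  0.04 ] tool [0.0377 0.027  0.096 ]
dot [352.2, 196.52] [ 0.4722 -0.0387  0.04  ] tool [0.0037 0.0276 0.096 ]
dot [352.0, 204.29] [ 0.4697 -0.0311  0.04  ] tool [-0.0043  0.0276  0.096 ]
```

Emit:
apply_moves(plan=[{"angular":[0,0,0],"translation":[0,-0.002,0],"gripper":0.2},{"angular":[0,0,0],"translation":[0,0,0.025],"gripper":0.2},{"angular":[0,0,0],"translation":[0,0,0.015],"gripper":0.2},{"angular":[0,0,0],"translation":[0,0,0.005],"gripper":0.2},{"angular":[0,0,0],"translation":[0,0,0.005],"gripper":0.2},{"angular":[0,0,0],"translation":[0,0,0.005],"gripper":0.2},{"angular":[0,0,0],"translation":[0,0,0],"gripper":0.2},{"angular":[0,0,0],"translation":[0,0,0],"gripper":0.2}])

```text
time: 7.2
tcp_pos: [0.4993, -0.0254, 0.0811]
orientation: [[0.304, -0.953, -0.0], [-0.953, -0.304, 0.0], [-0.0, 0.0, -1.0]]
ft_force: [0.4, 0.4, -0.9]
opening: 0.309
finger_force: 15.0
```

Emit:
apply_moves(plan=[{"angular":[0,0,0],"translation":[0,0,0.006],"gripper":0.2},{"angular":[0,0,0],"translation":[0,0,0.006],"gripper":0.2},{"angular":[0,0,0],"translation":[0,0,0.005],"gripper":0.2},{"angular":[0,0,0],"translation":[0,0,0.003],"gripper":0.2},{"angular":[0,0,0],"translation":[0,0,0.002],"gripper":0.2},{"angular":[0,0,0],"translation":[0,0,0],"gripper":0.2},{"angular":[0,0,0],"translation":[0,0,0],"gripper":0.2}])

```text
time: 8.07
tcp_pos: [0.4994, -0.0254, 0.059]
orientation: [[0.304, -0.953, -0.0], [-0.953, -0.304, 0.0], [-0.0, 0.0, -1.0]]
ft_force: [0.2, -0.1, -0.9]
opening: 0.311
finger_force: 15.0
```

Emit:
apply_moves(plan=[{"angular":[0,0,0],"translation":[0,0,0.001],"gripper":0.2},{"angular":[0,0,0],"translation":[0,0,0],"gripper":0.2},{"angular":[0,0,0],"translation":[0,0,0],"gripper":0.4},{"angular":[0,0,0],"translation":[0,0,0],"gripper":0.6},{"angular":[0,0,0],"translation":[0,0,0],"gripper":0.6},{"angular":[0,0,0],"translation":[0,0,0],"gripper":0.6},{"angular":[0,0,0],"translation":[0,0,0],"gripper":0.6},{"angular":[0,0,0],"translation":[0,0,-0.03],"gripper":0.6},{"angular":[0,0,0],"translation":[0,0,-0.04],"gripper":0.6},{"angular":[0,0,0],"translation":[0,0,-0.06],"gripper":0.6},{"angular":[0,0,0],"translation":[0,0,0],"gripper":0.8},{"angular":[0,0,0],"translation":[0,0,0],"gripper":1}])

```text
time: 9.57
tcp_pos: [0.4989, -0.0253, 0.1877]
orientation: [[0.304, -0.953, -0.0], [-0.953, -0.304, 0.001], [-0.001, 0.0, -1.0]]
ft_force: [0.0, -0.1, -1.0]
opening: 0.747
finger_force: 0.0
```

Run:
```python
from h import *
o,R,p=st();ws=[]
t=robot.grab_frame("scene")[:,:,::-1].copy();w=robot.grab_frame("wrist")[:,:,::-1].copy()
for a in blob(w,(100,120,40),(130,255,255),(200,100,450,320),60):
    b=onz("wrist",a[0],.105,o);print("blue",a,b.round(4))
c=np.zeros((400,640,3),np.uint8);c[:400,:320]=cv2.resize(t[160:260,220:300],None,fx=4,fy=4);c[:,320:]=w[:,160:480]
cv2.imwrite("pics/c3.png",c)
print("to yellow",R.T@(np.array([.5744,-.2542,p[2]])-p))
```

```text
t 9.57 tcp [ 0.4989 -0.0253  0.1877] yawy -162.32 tilt [-0.02  0.03] q [ 0.27  0.2  -0.35 -0.   -1.02  0.03] F [ 0.  -0.1 -1. ] op 0.747 ff 0.0
blue ([322.5, 203.41], [110, 89, 26, 30, 618]) [ 0.5004 -0.0258  0.105 ]
to yellow [ 2.41003179e-01 -2.44042819e-03 -1.64237131e-04]
```

View pics/c3.png

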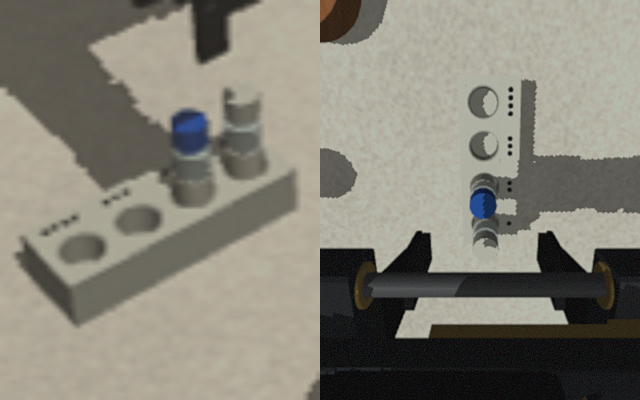

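The blue vial stands upright in well 2, with its top at (189,130) level with the blank beside it. Next is the yellow vial.

Emit:
apply_moves(plan=[{"angular":[0,0,0],"translation":[0.04,-0.0004,0],"gripper":1},{"angular":[0,0,0],"translation":[0.05,-0.0005,0],"gripper":1},{"angular":[0,0,0],"translation":[0.05,-0.0005,0],"gripper":1},{"angular":[0,0,0],"translation":[0.05,-0.0005,0],"gripper":1},{"angular":[0,0,0],"translation":[0.04,-0.0004,0],"gripper":1},{"angular":[0,0,0],"translation":[0.011,0,0],"gripper":1},{"angular":[0,0,0],"translation":[0,0,0.04],"gripper":1},{"angular":[0,0,0],"translation":[0,0,0],"gripper":1}])

```text
time: 10.68
tcp_pos: [0.5719, -0.253, 0.1437]
orientation: [[0.304, -0.953, -0.01], [-0.953, -0.304, 0.003], [-0.006, 0.008, -1.0]]
ft_force: [0.6, -0.7, 0.9]
opening: 0.998
finger_force: 0.0
```

Run:
```python
from h import *
o,R,p=st()
w=robot.grab_frame("wrist")[:,:,::-1].copy()
for a in blob(w,(20,120,60),(35,255,255),(200,100,450,260),60):
    b=onz("wrist",a[0],.092,o);print("y",a,b.round(4),R.T@(b-p))
```

```text
t 10.68 tcp [ 0.5719 -0.253   0.1437] yawy -162.32 tilt [-0.56  0.16] q [-0.16  0.45 -0.09 -0.   -1.04  0.47] F [ 0.6 -0.7  0.9] op 0.998 ff 0.0
y ([320.35, 213.21], [106, 96, 30, 34, 767]) [ 0.575  -0.2548  0.092 ] [ 0.00291815 -0.00290344  0.05168505]
```

Emit:
apply_moves(plan=[{"angular":[0,0,0],"translation":[0.0005,-0.0005,0],"gripper":1},{"angular":[0,0,0],"translation":[0,0,0.03],"gripper":1},{"angular":[0,0,0],"translation":[0,0,0.04],"gripper":1},{"angular":[0,0,0],"translation":[0,0,0.02],"gripper":1},{"angular":[0,0,0],"translation":[0,0,0.011],"gripper":0.8},{"angular":[0,0,0],"translation":[0,0,0],"gripper":0.6},{"angular":[0,0,0],"translation":[0,0,0],"gripper":0.45}])

```text
time: 11.6
tcp_pos: [0.5767, -0.2548, 0.0486]
orientation: [[0.305, -0.952, 0.003], [-0.952, -0.305, -0.001], [0.002, -0.002, -1.0]]
ft_force: [0.3, -0.2, -0.3]
opening: 0.741
finger_force: 0.0
```

Run:
```python
from h import *
o,R,p=st()
w=robot.grab_frame("wrist")[:,:,::-1].copy()
for a in blob(w,(20,120,60),(35,255,255),(200,100,450,350),60):
    b=onz("wrist",a[0],.092,o);print("y",a,b.round(4),R.T@(b-p))
```

```text
t 11.6 tcp [ 0.5767 -0.2548  0.0486] yawy -162.27 tilt [ 0.15 -0.04] q [-0.16  0.56 -0.19  0.   -0.83  0.47] F [ 0.3 -0.2 -0.3] op 0.741 ff 0.0
y ([326.77, 262.89], [105, 151, 44, 22, 675]) [ 0.579  -0.2675  0.092 ] [ 0.01291875  0.00153985 -0.04341392]
y ([437.79, 267.42], [232, 162, 13, 14, 71]) [ 0.5268 -0.2817  0.092 ] [ 0.01057293  0.0556521  -0.04354353]
y ([203.99, 294.61], [1, 176, 11, 33, 117]) [ 0.6326 -0.2311  0.092 ] [-0.00541923 -0.06053271 -0.04329821]
y ([444.33, 295.97], [239, 179, 9, 30, 69]) [ 0.5167 -0.2678  0.092 ] [-0.00581879  0.06098939 -0.04358165]
y ([326.68, 303.19], [104, 197, 47, 16, 564]) [ 0.5719 -0.2453  0.092 ] [-0.01036972  0.00158091 -0.04345053]
```

Emit:
apply_moves(plan=[{"angular":[0,0,0],"translation":[0,0.0012,0.001],"gripper":0.45},{"angular":[0,0,0],"translation":[0,0,0],"gripper":0.2},{"angular":[0,0,0],"translation":[0,0,0],"gripper":0.2},{"angular":[0,0,0],"translation":[0,0,0],"gripper":0.2},{"angular":[0,0,0],"translation":[0,0,0],"gripper":0.2},{"angular":[0,0,0],"translation":[0,0,0],"gripper":0.2},{"angular":[0,0,0],"translation":[0,0,0],"gripper":0.2},{"angular":[0,0,0],"translation":[0,0,0],"gripper":0.2},{"angular":[0,0,0],"translation":[0,0,0],"gripper":0.2}])

```text
time: 12.78
tcp_pos: [0.5745, -0.255, 0.0461]
orientation: [[0.304, -0.953, 0.0], [-0.953, -0.304, -0.0], [0.0, -0.0, -1.0]]
ft_force: [0.3, 1.0, 0.5]
opening: 0.311
finger_force: 15.0
```

Run:
```python
from h import *
o,R,p=st()
print("to well3",R.T@(np.array([.5136,-.0698,p[2]])-p))
```

```text
t 12.78 tcp [ 0.5745 -0.255   0.0461] yawy -162.29 tilt [ 0.01 -0.  ] q [-0.16  0.56 -0.19  0.   -0.82  0.47] F [0.3 1.  0.5] op 0.311 ff 14.97
to well3 [-1.94910683e-01  1.68527165e-03 -1.81514083e-05]
```

Emit:
apply_moves(plan=[{"angular":[0,0,0],"translation":[0,0,-0.03],"gripper":0.2},{"angular":[0,0,0],"translation":[0,0,-0.04],"gripper":0.2},{"angular":[0,0,0],"translation":[0,0,-0.02],"gripper":0.2},{"angular":[0,0,0],"translation":[-0.025,0,0],"gripper":0.2},{"angular":[0,0,0],"translation":[-0.04,0.0005,0],"gripper":0.2},{"angular":[0,0,0],"translation":[-0.04,0.0005,0],"gripper":0.2},{"angular":[0,0,0],"translation":[-0.04,0.0005,0],"gripper":0.2},{"angular":[0,0,0],"translation":[-0.03,0,0],"gripper":0.2},{"angular":[0,0,0],"translation":[-0.02,0,0],"gripper":0.2},{"angular":[0,0,0],"translation":[0,0,0],"gripper":0.2},{"angular":[0,0,0],"translation":[0,0,0],"gripper":0.2},{"angular":[0,0,0],"translation":[0,0,0],"gripper":0.2}])

```text
time: 14.28
tcp_pos: [0.5139, -0.0703, 0.1359]
orientation: [[0.303, -0.953, -0.0], [-0.953, -0.303, -0.0], [0.0, 0.0, -1.0]]
ft_force: [-0.6, 0.1, -0.6]
opening: 0.309
finger_force: 15.0
```

Run:
```python
from h import *
o,R,p=st();im=robot.grab_frame("wrist")[:,:,::-1].copy();cv2.imwrite("pics/w4.png",im)
for a in blob(im,(0,0,0),(180,255,70),(344,80,362,212),3):
    w=onz("wrist",a[0],.04,o);print("dot",a[0],w.round(4),"tool",(R.T@(w-p)).round(4))
g=cv2.cvtColor(cv2.resize(im[110:185,290:350],None,fx=4,fy=4,interpolation=cv2.INTER_CUBIC),cv2.COLOR_BGR2GRAY)
c=cv2.HoughCircles(g,cv2.HOUGH_GRADIENT,1,120,param1=80,param2=20,minRadius=60,maxRadius=85)
for x,y,r in (c[0] if c is not None else []):
    uv=((x+.5)/4-.5+290,(y+.5)/4-.5+110);w=onz("wrist",uv,.04,o);print("well",np.round(uv,1),r/4,w.round(4),"tool",(R.T@(w-p)).round(4))
print("to well3",R.T@(np.array([.5138,-.0697,p[2]])-p))
```

```text
t 14.28 tcp [ 0.5139 -0.0703  0.1359] yawy -162.36 tilt [-0.01 -0.  ] q [ 0.18  0.29 -0.37  0.   -0.91  0.13] F [-0.6  0.1 -0.6] op 0.309 ff 14.97
dot [355.47, 140.65] [ 0.5037 -0.1336  0.04  ] tool [0.0573 0.0288 0.0959]
dot [355.28, 149.11] [ 0.5013 -0.1263  0.04  ] tool [0.0496 0.0289 0.0959]
dot [355.24, 157.76] [ 0.4986 -0.1187  0.04  ] tool [0.0416 0.0292 0.0959]
dot [355.09, 166.91] [ 0.4958 -0.1105  0.04  ] tool [0.0329 0.0293 0.0959]
dot [354.33, 192.88] [ 0.488  -0.0863  0.04  ] tool [0.0074 0.0295 0.0959]
dot [354.15, 200.62] [ 0.4855 -0.0788  0.04  ] tool [-0.0005  0.0296  0.0959]
dot [354.0, 208.29] [ 0.483  -0.0712  0.04  ] tool [-0.0085  0.0297  0.0959]
well [323.5 153.5] 17.425 [ 0.528  -0.1135  0.04  ] tool [ 0.0455 -0.0004  0.0959]
to well3 [-5.72809535e-04 -1.25433818e-04 -2.78854447e-08]
```

Emit:
apply_moves(plan=[{"angular":[0,0,0],"translation":[-0.0005,0,0],"gripper":0.2},{"angular":[0,0,0],"translation":[0,0,0.025],"gripper":0.2},{"angular":[0,0,0],"translation":[0,0,0.015],"gripper":0.2},{"angular":[0,0,0],"translation":[0,0,0.005],"gripper":0.2},{"angular":[0,0,0],"translation":[0,0,0.005],"gripper":0.2},{"angular":[0,0,0],"translation":[0,0,0.005],"gripper":0.2},{"angular":[0,0,0],"translation":[0,0,0.005],"gripper":0.2},{"angular":[0,0,0],"translation":[0,0,0],"gripper":0.2},{"angular":[0,0,0],"translation":[0,0,0],"gripper":0.2}])

```text
time: 15.45
tcp_pos: [0.5135, -0.0692, 0.076]
orientation: [[0.304, -0.953, -0.0], [-0.953, -0.304, 0.0], [-0.0, 0.0, -1.0]]
ft_force: [-0.1, -0.3, -0.9]
opening: 0.31
finger_force: 15.0
```

Emit:
apply_moves(plan=[{"angular":[0,0,0],"translation":[0,0,0.006],"gripper":0.2},{"angular":[0,0,0],"translation":[0,0,0.006],"gripper":0.2},{"angular":[0,0,0],"translation":[0,0,0.003],"gripper":0.2},{"angular":[0,0,0],"translation":[0,0,0.0025],"gripper":0.2},{"angular":[0,0,0],"translation":[0,0,0],"gripper":0.2},{"angular":[0,0,0],"translation":[0,0,0],"gripper":0.2}])

```text
time: 16.2
tcp_pos: [0.5135, -0.0691, 0.0585]
orientation: [[0.304, -0.953, -0.0], [-0.953, -0.304, 0.0], [-0.0, 0.0, -1.0]]
ft_force: [-1.0, -0.0, -1.2]
opening: 0.314
finger_force: 15.0
```

Emit:
apply_moves(plan=[{"angular":[0,0,0],"translation":[0,0,0.0003],"gripper":0.2},{"angular":[0,0,0],"translation":[0,0,0],"gripper":0.4},{"angular":[0,0,0],"translation":[0,0,0],"gripper":0.6},{"angular":[0,0,0],"translation":[0,0,0],"gripper":0.6},{"angular":[0,0,0],"translation":[0,0,0],"gripper":0.6},{"angular":[0,0,0],"translation":[0,0,0],"gripper":0.6},{"angular":[0,0,0],"translation":[0,0,-0.03],"gripper":0.6},{"angular":[0,0,0],"translation":[0,0,-0.04],"gripper":0.6},{"angular":[0,0,0],"translation":[0,0,-0.06],"gripper":0.6},{"angular":[0,0,0],"translation":[0,0,-0.05],"gripper":1},{"angular":[0,0,0],"translation":[0,0,-0.03],"gripper":1},{"angular":[0,0,0],"translation":[0,0,0],"gripper":1}])

```text
time: 17.7
tcp_pos: [0.5148, -0.0691, 0.2712]
orientation: [[0.304, -0.953, 0.006], [-0.953, -0.304, 0.001], [0.001, -0.006, -1.0]]
ft_force: [-0.5, -0.3, -0.7]
opening: 0.852
finger_force: 0.0
```

Run:
```python
from h import *
o,R,p=st()
t=robot.grab_frame("scene")[:,:,::-1].copy();w=robot.grab_frame("wrist")[:,:,::-1].copy()
c=np.zeros((400,640,3),np.uint8);c[:400,:320]=cv2.resize(t[160:260,220:300],None,fx=4,fy=4);c[:,320:]=w[:,160:480]
cv2.imwrite("pics/c5.png",c)
print("to cap",R.T@(np.array([.4501,.3355,p[2]])-p))
```

```text
t 17.7 tcp [ 0.5148 -0.0691  0.2712] yawy -162.28 tilt [0.37 0.04] q [ 0.18  0.17 -0.17  0.   -1.23  0.13] F [-0.5 -0.3 -0.7] op 0.852 ff 0.0
to cap [-4.05070002e-01 -6.14429337e-02 -1.26406264e-04]
```

View pics/c5.png

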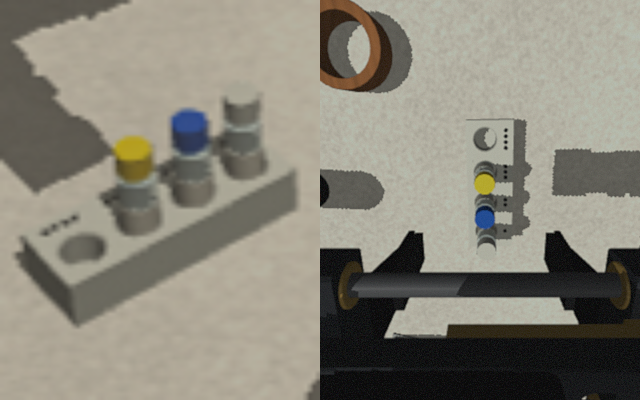

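The scene view shows all three vials seated at equal height: yellow in well 3, blue in well 2 and the blank in well 1. I'll move over to the cap.

Emit:
apply_moves(plan=[{"angular":[0,0,0],"translation":[-0.03,-0.005,0],"gripper":1},{"angular":[0,0,0],"translation":[-0.05,-0.008,0],"gripper":1},{"angular":[0,0,0],"translation":[-0.055,-0.008,0],"gripper":1},{"angular":[0,0,0],"translation":[-0.055,-0.008,0],"gripper":1},{"angular":[0,0,0],"translation":[-0.055,-0.008,0],"gripper":1},{"angular":[0,0,0],"translation":[-0.055,-0.008,0],"gripper":1},{"angular":[0,0,0],"translation":[-0.05,-0.008,0],"gripper":1},{"angular":[0,0,0],"translation":[-0.04,-0.006,0],"gripper":1},{"angular":[0,0,0],"translation":[-0.015,-0.002,0],"gripper":1},{"angular":[0,0,0],"translation":[0,0,0],"gripper":1},{"angular":[0,0,0],"translation":[0,0,0],"gripper":1},{"angular":[0,0,0],"translation":[0,0,0],"gripper":1}])

```text
time: 19.3
tcp_pos: [0.4488, 0.334, 0.2684]
orientation: [[0.303, -0.953, -0.0], [-0.953, -0.303, -0.0], [0.0, 0.0, -1.0]]
ft_force: [-0.4, -1.4, 0.4]
opening: 0.997
finger_force: 0.0
```

Run:
```python
from h import *
o,R,p=st()
w=robot.grab_frame("wrist")[:,:,::-1].copy();cv2.imwrite("pics/w6.png",w)
```

```text
t 19.3 tcp [0.4488 0.334  0.2684] yawy -162.38 tilt [-0. -0.] q [ 0.93  0.24 -0.08 -0.   -1.25 -0.62] F [-0.4 -1.4  0.4] op 0.997 ff 0.0
```

View pics/w6.png

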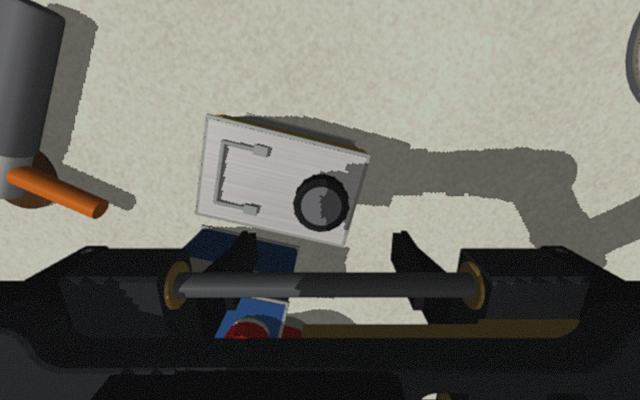

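The cap is centred near (321,202), with the handle on the left and well away from the fingers. I'll fit its top rim.

Run:
```python
from h import *
o,R,p=st();im=cv2.imread("pics/w6.png")
g=cv2.cvtColor(im,cv2.COLOR_BGR2GRAY)
m=(g[165:240,285:352]<70).astype(np.uint8);m=cv2.morphologyEx(m,cv2.MORPH_OPEN,np.ones((3,3)))
cs,_=cv2.findContours(m,cv2.RETR_EXTERNAL,cv2.CHAIN_APPROX_NONE)
c=max(cs,key=cv2.contourArea)[:,0]+[285,165];print("bbox",c.min(0),c.max(0))
for z in(.184,):
    # rays of lower-half contour onto top plane, circle fit
    s=c[(c[:,1]>200)&(c[:,0]<352)]
    P=np.array([onz("wrist",q,z,o)[:2] for q in s]);A=np.c_[2*P,np.ones(len(P))];k=np.linalg.lstsq(A,(P**2).sum(1),rcond=None)[0]
    r=np.sqrt(k[2]+k[:2]@k[:2]);print("cap",k[:2],"r",r,"tool",R.T@[*(k[:2]-p[:2]),0])
```

```text
t 19.35 tcp [0.4488 0.3341 0.2684] yawy -162.38 tilt [0.01 0.01] q [ 0.93  0.24 -0.08  0.   -1.25 -0.62] F [0.  0.1 0.1] op 0.998 ff 0.0
bbox [294 174] [348 231]
cap [0.45095735 0.33662509] r 0.02552295365233657 tool [-1.71359390e-03 -2.81260677e-03  5.29244816e-07]
```

Emit:
apply_moves(plan=[{"angular":[0,0,0],"translation":[-0.0017,-0.0025,0],"gripper":1},{"angular":[0,0,0],"translation":[0,0,0.03],"gripper":1},{"angular":[0,0,0],"translation":[0,0,0.04],"gripper":1},{"angular":[0,0,0],"translation":[0,0,0.025],"gripper":1},{"angular":[0,0,0],"translation":[0,0,0.013],"gripper":1},{"angular":[0,0,0],"translation":[0,0,0.005],"gripper":1},{"angular":[0,0,0],"translation":[0,0,0],"gripper":0.8},{"angular":[0,0,0],"translation":[0,0,0],"gripper":0.65},{"angular":[0,0,0],"translation":[0,0,0],"gripper":0.4},{"angular":[0,0,0],"translation":[0,0,0],"gripper":0.4},{"angular":[0,0,0],"translation":[0,0,0],"gripper":0.4},{"angular":[0,0,0],"translation":[0,0,0],"gripper":0.4}], squeeze=20)

```text
time: 20.85
tcp_pos: [0.4505, 0.3377, 0.1556]
orientation: [[0.304, -0.953, 0.0], [-0.953, -0.304, 0.0], [-0.0, -0.0, -1.0]]
ft_force: [-0.6, 0.4, 2.1]
opening: 0.6
finger_force: 20.0
```

Emit:
apply_moves(plan=[{"angular":[0,0,0],"translation":[0,0,0],"gripper":0.4},{"angular":[0,0,0],"translation":[0,0,0],"gripper":0.4}])

```text
time: 21.1
tcp_pos: [0.4505, 0.3377, 0.1556]
orientation: [[0.304, -0.953, 0.0], [-0.953, -0.304, 0.0], [-0.0, -0.0, -1.0]]
ft_force: [-1.1, -0.7, 3.1]
opening: 0.595
finger_force: 20.0
```

Run:
```python
from h import *
o,R,p=st();print(o["torque"])
```

```text
t 21.1 tcp [0.4505 0.3377 0.1556] yawy -162.29 tilt [0.02 0.02] q [ 0.93  0.34 -0.24  0.   -0.99 -0.62] F [-1.1 -0.7  3.1] op 0.595 ff 20.0
[-0.025171    0.4496231   0.01843687]
```

The grip is good, with an opening of 52 mm. I'll try counter-clockwise first.

Emit:
apply_moves(plan=[{"angular":[0,0,-0.1],"translation":[0,0,0],"gripper":0.4},{"angular":[0,0,-0.1],"translation":[0,0,0],"gripper":0.4},{"angular":[0,0,-0.1],"translation":[0,0,0],"gripper":0.4},{"angular":[0,0,0],"translation":[0,0,0],"gripper":0.4},{"angular":[0,0,0],"translation":[0,0,0],"gripper":0.4}])

```text
time: 21.72
tcp_pos: [0.4504, 0.3377, 0.1553]
orientation: [[0.57, -0.821, -0.0], [-0.821, -0.57, 0.0], [-0.0, -0.0, -1.0]]
ft_force: [-0.5, 0.6, 2.4]
opening: 0.597
finger_force: 20.0
```

Run:
```python
from h import *
o,R,p=st();print(o["torque"])
```

```text
t 21.73 tcp [0.4504 0.3377 0.1553] yawy -145.23 tilt [-0.    0.02] q [ 0.93  0.34 -0.24 -0.   -0.99 -0.32] F [-0.5  0.6  2.4] op 0.597 ff 20.0
[ 0.14022942  0.39258641 -0.56697771]
```

A moment of -0.57 N·m means that was the hard stop, so the thread is left-handed. I'll turn clockwise about 85° from here.

Emit:
apply_moves(plan=[{"angular":[0,0,0.15],"translation":[0,0,0],"gripper":0.4},{"angular":[0,0,0.15],"translation":[0,0,0],"gripper":0.4},{"angular":[0,0,0.15],"translation":[0,0,0],"gripper":0.4},{"angular":[0,0,0.15],"translation":[0,0,0],"gripper":0.4},{"angular":[0,0,0],"translation":[0,0,0],"gripper":0.4},{"angular":[0,0,0],"translation":[0,0,0],"gripper":0.4}])

```text
time: 22.48
tcp_pos: [0.4506, 0.3376, 0.1553]
orientation: [[0.011, -1.0, 0.0], [-1.0, -0.011, -0.0], [0.0, -0.0, -1.0]]
ft_force: [0.5, 0.1, 2.2]
opening: 0.595
finger_force: 20.0
```

Run:
```python
from h import *
o,R,p=st();print(o["torque"])
```

```text
t 22.48 tcp [0.4506 0.3376 0.1553] yawy -179.35 tilt [ 0.02 -0.01] q [ 0.93  0.34 -0.24  0.   -0.99 -0.92] F [0.5 0.1 2.2] op 0.595 ff 20.0
[-0.00539019 -0.07096208 -0.03001498]
```

It turns freely this way, so I'll continue.

Emit:
apply_moves(plan=[{"angular":[0,0,0.15],"translation":[0,0,0],"gripper":0.4},{"angular":[0,0,0.15],"translation":[0,0,0],"gripper":0.4},{"angular":[0,0,0.15],"translation":[0,0,0],"gripper":0.4},{"angular":[0,0,0.15],"translation":[0,0,0],"gripper":0.4},{"angular":[0,0,0.15],"translation":[0,0,0],"gripper":0.4},{"angular":[0,0,0.12],"translation":[0,0,0],"gripper":0.4},{"angular":[0,0,0],"translation":[0,0,0],"gripper":0.4},{"angular":[0,0,0],"translation":[0,0,0],"gripper":0.4}])

```text
time: 23.48
tcp_pos: [0.4507, 0.3376, 0.1552]
orientation: [[-0.757, -0.654, 0.001], [-0.654, 0.757, 0.0], [-0.0, -0.0, -1.0]]
ft_force: [2.3, -0.2, 2.0]
opening: 0.592
finger_force: 20.0
```

Run:
```python
from h import *
o,R,p=st();print(o["torque"])
```

```text
t 23.48 tcp [0.4507 0.3376 0.1552] yawy 130.81 tilt [0.03 0.01] q [ 0.93  0.34 -0.24  0.   -0.99 -1.79] F [ 2.3 -0.2  2. ] op 0.592 ff 20.0
[-0.00782963 -0.47333367 -0.0057094 ]
```

Free of torque; I'll lift gently and watch the force.

Emit:
apply_moves(plan=[{"angular":[0,0,0],"translation":[0,0,-0.002],"gripper":0.4},{"angular":[0,0,0],"translation":[0,0,-0.003],"gripper":0.4},{"angular":[0,0,0],"translation":[0,0,0],"gripper":0.4}])

```text
time: 23.85
tcp_pos: [0.4506, 0.3375, 0.1604]
orientation: [[-0.758, -0.652, 0.0], [-0.652, 0.758, 0.0], [-0.0, -0.0, -1.0]]
ft_force: [4.0, -0.4, -0.6]
opening: 0.591
finger_force: 20.0
```

Emit:
apply_moves(plan=[{"angular":[0,0,0],"translation":[0,0,-0.006],"gripper":0.4},{"angular":[0,0,0],"translation":[0,0,-0.008],"gripper":0.4},{"angular":[0,0,0],"translation":[0,0,-0.01],"gripper":0.4},{"angular":[0,0,0],"translation":[0,0,-0.015],"gripper":0.4},{"angular":[0,0,0],"translation":[0,0,-0.015],"gripper":0.4},{"angular":[0,0,0],"translation":[0,0,0],"gripper":0.4},{"angular":[0,0,0],"translation":[0,0,0],"gripper":0.4},{"angular":[0,0,0],"translation":[0,0,0],"gripper":0.4},{"angular":[0,0,0],"translation":[0,0,0],"gripper":0.4}])

```text
time: 24.98
tcp_pos: [0.4502, 0.3374, 0.2137]
orientation: [[-0.759, -0.652, -0.001], [-0.652, 0.759, -0.001], [0.001, -0.0, -1.0]]
ft_force: [0.3, 0.4, -0.1]
opening: 0.592
finger_force: 20.0
```

Run:
```python
from h import *
o,R,p=st()
t=robot.grab_frame("scene")[:,:,::-1].copy()
cv2.imwrite("pics/c7.png",cv2.resize(t[90:250,210:450],None,fx=3,fy=3))
```

```text
t 24.98 tcp [0.4502 0.3374 0.2137] yawy 130.66 tilt [-0.04 -0.05] q [ 0.93  0.29 -0.16 -0.   -1.12 -1.79] F [ 0.3  0.4 -0.1] op 0.592 ff 20.0
```

View pics/c7.png

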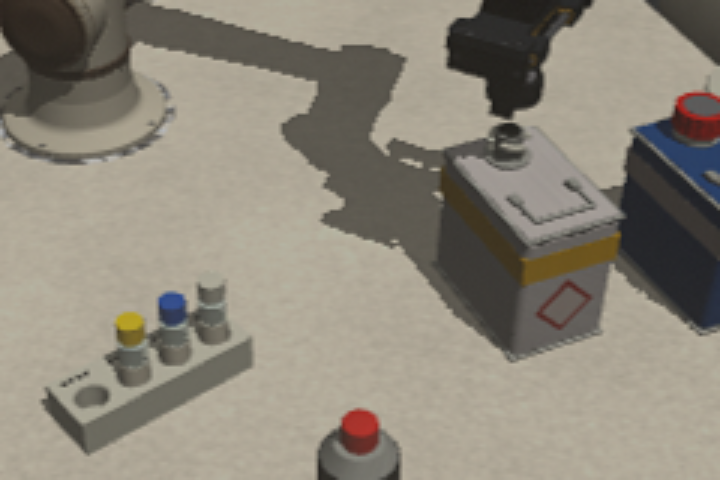

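The neck is bare at (508,135), the cap is held above it in the fingers, and all three vials are seated. I'm handing in.

```bash
python3 -c "
from station import robot
print(robot.hand_in())"
```

```text
the job is handed in; nothing more can be done
None
```

I've handed the job in; no verdict came back, but the last camera view showed blue in well 2, yellow in well 3 and the blank still in well 1, with the can's cap (left-handed thread) held about 58 mm above where it was screwed on, over the bare mouth.

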